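# Pop the blue battery charger's hatch

### The arm

A 7-joint arm with a two-finger parallel gripper is mounted at the origin on the work surface. World frame = base frame: x ahead of the robot, y to its left, z up, the work surface at z = 0. Lengths are in m, angles in rad, forces in N, time in s.
With the tool pointing down it reaches from about 0.35 to 0.9 m from the base axis. Payload 7.2 kg.
Tool frame: the origin (TCP) lies midway between the tips of the shut fingers; the grasp point (between the pads) lies 19 mm behind it; z points along the fingers, y is the direction in which the jaws open and shut (so a half turn about z gives the same grasp; the last joint's range is limited). The gripper opens to 85 mm and grips with 20 to 120 N. Pads are 22 mm wide; open, the fingers measure 114 mm over their backs; the gripper's body (76 mm by 85 mm) begins 54 mm behind the grasp point. The pads swing forward as they close: fully open they stand 13 mm farther back than shut.
Start: joints at [1.079, 0.411, -0.013, 1.596, 0.006, 1.134, -0.082], TCP at [0.257, -0.57, 0.231] pointing down, gripper open.
Joint ranges: [-2.95, 2.95], [-0.29, 1.99], [-1.47, 1.44], [0.14, 2.54], [-1.03, 4.17], [0.13, 1.85], [-2.86, 2.86]. Speed limits (rad/s): [2.39, 2.39, 3.01, 3.01, 3.14, 3.14, 3.14].

### API

Orientations are given as a unit quaternion [w, x, y, z].
In Python, from workcell import manip, optics gives the robot as it stands.
- The arm moves only by the tool send_rows, never from a script. Its argument "steps" is a list of rows, each a list of 6 numbers: the shift along the tool's x, y, z as a fraction of full scale, then the turn, a rotation vector about the tool's x, y, z as a fraction of full scale. A call has exactly 5 rows; each row shifts and turns the commanded pose from where the row before left it, along the tool's axes as they then stand; what a row does not reach is not made up. Full scale, the value 1, is 0.025 m for a shift and 120 degrees for a turn. A row lasts 1/12 s, in which the tool goes at most 41.7 mm and 7.16 degrees, less where a joint would pass 70% of its speed; a pose out of reach is approached as far as the arm can. A call with a number of a shift or a turn outside -1 to 1 is refused whole. A call with a gripper value outside its range is refused whole. "claw" is the opening, from 0 (shut) to 1 (fully open), set as the call begins (left out, the last holds). The fingers move at their own pace and stop on an object; the grip force is fixed at half the most. Time passes only in rows, so rows that do not move let the fingers close, or fill a call up. It gives the time, the measured TCP pose, the force and the opening at its end, in the units of the state.
- manip.get_state(): the state, without advancing time (a new reading comes with each control period).
- optics.grab_frame(name): name is "scene" or "top"; returns (picture, depth): 400x640x3 uint8, red, green, blue; 400x640 float32, m along the optical axis (not along the pixel's ray), 0 where there is no reading.
- optics.get_calibration(name): a dict with "mtx" (3x3 intrinsics, pixels), "T" (4x4, takes a point from camera to world coordinates). Camera axes: x right, y down, z forward; pixel columns grow to the right and rows downward; lengths in m; the calibration is good to about 2 mm. A picture is of the moment at which its call begins. get_calibration takes no time and is no camera call.
- manip.close_job(): hands the job in, once; it reports no verdict.
Trained networks look in the newest picture that a camera, given by its name, has taken for a name from the list of things; names that differ only in an ending like _2 or _b are one class to them, and where a whole thing is asked for, a point or a joint stands for the part that bears it (a point fixed in the world has none). Each returns a list of dicts, best first, with "conf" (0 to 1); they miss things now and then, are a little off and sometimes report something else, mostly with a low value. They report only what shows in the picture. A call takes as long as a camera call. They do not tell look-alikes from the thing itself.
- optics.spot_in(camera, target): "location" ([column, row] in pixels, amid what is visible of it).
- optics.silhouettes(camera, target): "mask" (400x640 bool, what is visible of it) and "location" ([column, row] in pixels, amid what is visible of it).
- optics.spot_point(camera, target): "location" ([column, row] in pixels: a listed point, or the origin of a listed thing).
The state is a dict: "time": time; "joints": joint angles; "qvel": joint speeds; "effort": joint torques, N m; "position": TCP position; "ee_rot": TCP orientation; "ft_force": force on the tool from outside, world axes, zero at the start; "torque": the same for the moment, N m; "opening": finger opening in m.
Only numpy, scipy, OpenCV 4.12 (cv2) and the standard library are available. Lean on these libraries where they do the work, as an engineer would, in place of code of your own. Each camera call takes 0.05 s, during which the arm holds its last target. There are 200 camera calls.

### The job

Open the battery charging box with the blue hatch so its batteries can be collected: with the fingertips press gently down once on the white-ringed pad near the hatch's free edge, let go so the push-push latch releases and the hatch pops up by itself, and see that it stays open untouched. Do not push the popped hatch back down (a second press would latch it again), do not press or open the orange hatch, and leave the mug, tape roll, glue bottle and note block where they stand; nothing is to be lifted.

Things in the scene. Friction and masses are not known exactly. Their poses are not given: they have to be found in the camera images.
- blue_box: Grey charging box with the blue hatch, fixed to the desk, left or right, 140 (x) x 110 (y) x 80 mm high, blue stripe and three lamps on its front. Origin at the centre of its underside; its own -x side is the front, where the hatch's free edge is; the hinge line runs along its y at x = +48 mm, z = 90 mm. The hatch plate is 94 x 96 x 7 mm.
- blue_pad (a point): Centre of the pad to press, on the upper face of the blue hatch (white ring 22 mm across): 80 mm before the hinge line, 16 mm behind the free edge, 90 mm above the desk when shut; moves with the hatch. Its z is up, its x runs from free edge to hinge. Pressing takes about 3 N; the latch trips once it is 4 mm down; hard stop at 7.4 mm.
- blue_hatch (a joint): Blue hatch angle, rad: 0 to 0.015 shut and latched, -0.093 pressed to the stop, 1.25 fully open. Once let go a spring opens it: it follows the finger up (under 0.2 m/s) and is open in about 1.5 s, free edge then 185 mm above the desk, so raise the finger straight up well past that. Another full press would latch it shut again.
- orange_box: The like charging box with an orange hatch, same make and size, fixed to the desk on the other side. Origin at the centre of its underside. Leave it shut.
- orange_hatch (a joint): Angle of the orange hatch, rad, as for the blue one; it is latched at 0 to 0.015 and must stay so.
- mug_center (a point): Centre, half-way up, of a loose white mug 76 mm across and 90 mm tall, behind the orange box.
- tape_center (a point): Centre, half-way up, of a loose brown roll of tape lying flat, 84 mm across, 45 mm tall, behind the blue box.
- glue_center (a point): Centre, half-way up, of a loose upright glue bottle 32 mm across, 85 mm tall, in front of the blue box.
- notes_center (a point): Centre, half-way up, of a loose yellow note block 50 x 75 x 35 mm, in front of the orange box.
Not all that is in view belongs to the job. What is shaped like the blue_box but red is not meant. Leave any purple look-alike of the orange_box alone.

How it is judged:
On the way, in this order (a step that is already met when the one before it is completed fails the run):
1. the blue hatch is pressed in by the fingers, by more than 2 mm (value of joint blue_hatch below -0.03 rad and contact force between the fingers and blue_hatch above 0.5 N), for 0.05 s.
2. the blue hatch has popped open and stays open for a second, untouched (value of joint blue_hatch above 1 rad and contact force between each of the arm, the fingers and blue_hatch below 0.1 N), for 1 s.
At the end, for the whole second after the job is handed in: The blue hatch stands open by itself (above 1.0 rad) and at rest, the orange hatch is still shut and latched (within -0.03 to 0.04 rad), and mug, tape, glue bottle and note block are within 20 mm of where they began (value of joint blue_hatch above 1 rad and velocity of joint blue_hatch between -0.1 and 0.1 rad/s and value of joint orange_hatch between -0.03 and 0.04 rad and distance of each of mug_center, tape_center, glue_center, notes_center from where it was at the start of the episode below 0.02 m); the robot touches nothing.
It fails at once if the orange hatch is pressed in or opened (value of joint orange_hatch below -0.03 rad or value of joint orange_hatch above 0.06 rad).
It fails at once if the popped blue hatch is pushed back down (value of joint blue_hatch between 0.15 and 1 rad and velocity of joint blue_hatch below -0.2 rad/s).
It fails at once if the blue hatch is pressed with more than 50 N, not gently (contact force between any of the fingers, the arm and blue_hatch above 50 N).
It fails at once if the mug, tape roll, glue bottle or note block is knocked, moved or lifted more than 20 mm (distance of any of mug_center, tape_center, glue_center, notes_center from where it was at the start of the episode above 0.02 m).
It also fails if it takes over 32 s, if anything falls off the work surface, if the arm or the gripper's body presses on something with over 40 N, if the wrist force passes 120 N, or if a joint passes its speed limit or range.

## Working session

There is one attempt and no reset: what is moved stays moved. The work goes in short steps, Python scripts to look and compute and a tool call to move; the robot and the scene stay as the last step left them, time stands still between calls to the robot, and variables do not carry over. Pictures are saved under pics/ and viewed, about 8 in all and at most 12, crops included, and the job is handed in when it is done.

Besides the shell and the picture viewer there is one more tool, called after ">>>" as name([rows], argument=value, ...), one row to a line, values as JSON. send_rows: Moves the arm, as the interface text tells. Shift numbers are shares of 0.025 m and turn numbers shares of 120 degrees, none past 1 either way. Its arguments: {"type":"object","properties":{"steps":{"type":"array"},"claw":{"type":"number"}},"required":["steps"]}

```bash
mkdir -p pics; cat > h.py <<'E'
import numpy as np, cv2
from workcell import manip, optics
def world(cam,px,depth):
    c=optics.get_calibration(cam);K=np.array(c["mtx"]);T=np.array(c["T"])
    u,v=int(round(px[0])),int(round(px[1]))
    p=depth[max(v-2,0):v+3,max(u-2,0):u+3];p=p[p>0]
    if p.size==0: return None
    z=np.median(p)
    r=np.linalg.inv(K)@[px[0],px[1],1]
    return (T@np.append(r*z,1))[:3]
E
python3 - <<'E'
from h import *
for c in("scene","top"):
    im,d=optics.grab_frame(c); cv2.imwrite(f"pics/{c}0.png",im[:,:,::-1])
    np.save(f"{c}_d.npy",d)
    for n in("blue_pad","orange_box","blue_box"):
        for r in optics.spot_point(c,n): print(c,n,round(r["conf"],2),np.round(r["location"]),np.round(world(c,r["location"],d),3) if world(c,r["location"],d) is not None else None)
s=manip.get_state();print(s["time"],s["position"],s["ee_rot"],s["ft_force"],s["opening"])
E
```

```text
scene blue_pad 0.82 [359. 192.] [0.565 0.026 0.088]
scene blue_pad 0.76 [451. 184.] [0.586 0.226 0.09 ]
scene orange_box 0.9 [164. 295.] [ 0.709 -0.387  0.089]
scene orange_box 0.84 [249. 246.] [ 0.641 -0.22   0.089]
scene orange_box 0.74 [453. 184.] [0.588 0.229 0.09 ]
scene orange_box 0.46 [427. 164.] [0.507 0.207 0.061]
scene blue_box 0.86 [451. 217.] [0.651 0.207 0.066]
scene blue_box 0.86 [360. 226.] [0.643 0.008 0.089]
top blue_pad 0.93 [196. 214.] [0.594 0.23  0.089]
top blue_pad 0.64 [284. 218.] [0.564 0.02  0.089]
top blue_pad 0.57 [377. 146.] [ 0.751 -0.233  0.004]
top orange_box 0.9 [448. 170.] [ 0.647 -0.386  0.088]
top orange_box 0.57 [384. 206.] [ 0.571 -0.222  0.089]
top blue_box 0.81 [199. 213.] [0.596 0.222 0.09 ]
top blue_box 0.66 [283. 214.] [0.575 0.021 0.088]
top blue_box 0.4 [377. 144.] [ 0.757 -0.232  0.003]
0.4 [ 0.25698187 -0.56966272  0.23117001] [-9.66878219e-05  9.77631648e-01  2.10324394e-01 -2.68723920e-05] [-0.29564694  0.72918815  0.79008174] 0.08511629242073784
```

View pics/scene0.png

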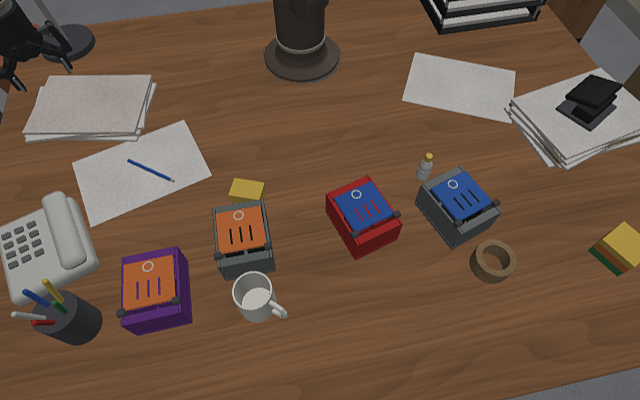

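View pics/top0.png

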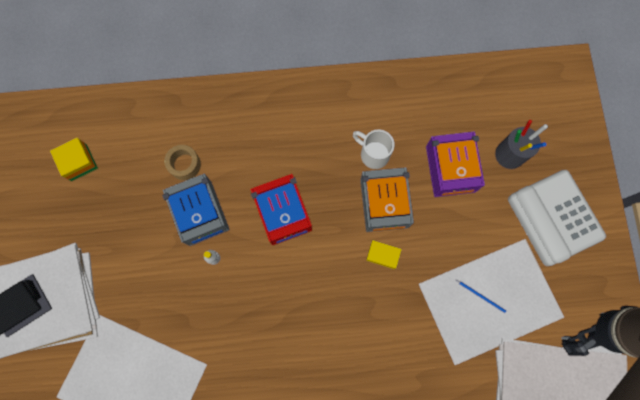

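Two candidates have a blue hatch. The grey box (scene 453,184 / top 196,217) has the tape behind it and the glue in front. The red-bodied box (scene 359,192 / top 285,218) is the decoy. The grey one fits, so I'll confirm it in a crop and measure the ring.

```bash
python3 - <<'E'
from h import *
out=[]
for c,(u,v) in(("scene",(453,190)),("top",(196,213))):
    im=cv2.imread(f"pics/{c}0.png");d=np.load(f"{c}_d.npy")
    out.append(cv2.resize(im[v-40:v+40,u-40:u+40],(400,400),interpolation=cv2.INTER_CUBIC))
    w=np.zeros(im.shape[:2],bool); w[v-40:v+40,u-40:u+40]=1
    i=im.astype(int)
    blue=w&(i[:,:,0]-i[:,:,2]>70); hull=np.zeros(im.shape[:2],np.uint8)
    n,l,st,_=cv2.connectedComponentsWithStats(blue.astype(np.uint8)); k=1+np.argmax(st[1:,4])
    h=cv2.convexHull(np.argwhere(l==k)[:,::-1].astype(np.int32)); cv2.fillConvexPoly(hull,h,1)
    ring=(hull>0)&(i[:,:,2]>115)
    p=np.argwhere(ring)[:,::-1]; m=(p.min(0)+p.max(0))/2
    print(c,"ring",len(p),p.min(0),p.max(0),m,p.mean(0),world(c,m,d))
    (rc,wh,a)=cv2.minAreaRect(h); print([np.round(world(c,q,d),3) for q in cv2.boxPoints((rc,wh,a))],world(c,rc,d))
cv2.imwrite("pics/crop.png",np.hstack(out))
d=np.load("top_d.npy")
for n in("glue_center","tape_center"):
    for r in optics.spot_point("top",n)[:2]: print(n,r["conf"],r["location"],world("top",r["location"],d))
E
```

```text
scene ring 34 [448 180] [457 188] [452.5 184. ] [452.26470588 184.23529412] [0.58665042 0.22876686 0.09015212]
[array([0.582, 0.184, 0.079]), array([ 0.482,  0.318, -0.002]), array([0.645, 0.295, 0.089]), array([0.683, 0.215, 0.08 ])] [0.61673765 0.23733398 0.08927834]
top ring 43 [192 214] [200 222] [196. 218.] [196.04651163 218.04651163] [0.58376411 0.22954706 0.09051909]
[array([0.643, 0.299, 0.091]), array([0.671, 0.206, 0.091]), array([0.584, 0.181, 0.077]), array([0.556, 0.272, 0.08 ])] [0.61199035 0.23825792 0.09012646]
glue_center 0.48 [209.1, 256.4] [0.49051456 0.20484316 0.07963566]
tape_center 0.68 [184.6, 160.1] [ 0.76069344  0.27483304 -0.00259395]
```

View pics/crop.png

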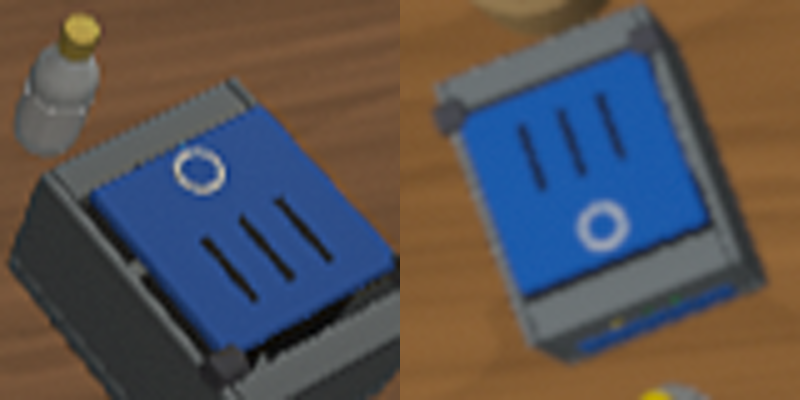

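Crop confirms a grey body, blue hatch and white ring, with the glue bottle in front and the tape behind. The pad is at about (0.585, 0.229, 0.090) and the box yaw is about 17°. The jaw axis already lies almost along the hinge, so I'll cross over at z = 0.23 with the gripper shut.

>>> send_rows([
  [1,-0.947,0,0,0,0],
  [1,-0.947,0,0,0,0],
  [1,-0.947,0,0,0,0],
  [1,-0.947,0,0,0,0],
  [1,-0.947,0,0,0,0],
], claw=0)

```text
time: 0.92
position: [0.3226, -0.4089, 0.2314]
ee_rot: [0.0, 0.978, 0.21, 0.0]
ft_force: [-0.5, -0.7, -0.5]
opening: 0.0254
```

>>> send_rows([
  [1,-0.947,0,0,0,0],
  [1,-0.947,0,0,0,0],
  [1,-0.947,0,0,0,0],
  [1,-0.947,0,0,0,0],
  [1,-0.947,0,0,0,0],
])

```text
time: 1.33
position: [0.3879, -0.2496, 0.2316]
ee_rot: [0.0, 0.978, 0.21, 0.0]
ft_force: [1.1, -0.3, -1.1]
opening: -0.0002
```

>>> send_rows([
  [1,-0.947,0,0,0,0],
  [1,-0.947,0,0,0,0],
  [1,-0.947,0,0,0,0],
  [1,-0.947,0,0,0,0],
  [1,-0.947,0,0,0,0],
])

```text
time: 1.75
position: [0.4532, -0.0902, 0.2317]
ee_rot: [0.0, 0.978, 0.21, 0.0]
ft_force: [1.2, -1.3, -0.2]
opening: -0.0001
```

>>> send_rows([
  [1,-0.947,0,0,0,0],
  [1,-0.947,0,0,0,0],
  [1,-0.947,0,0,0,0],
  [1,-0.947,0,0,0,0],
  [1,-0.947,0,0,0,0],
])

```text
time: 2.17
position: [0.5185, 0.069, 0.2316]
ee_rot: [0.0, 0.978, 0.21, 0.0]
ft_force: [0.4, 1.0, 1.6]
opening: -0.0002
```

>>> send_rows([
  [1,-0.947,0,0,0,0],
  [1,-0.947,0,0,0,0],
  [1,-0.947,0,0,0,0],
  [1,-0.947,0,0,0,0],
  [0.5,-0.45,0,0,0,0],
])

```text
time: 2.58
position: [0.5773, 0.2152, 0.2312]
ee_rot: [-0.001, 0.977, 0.212, 0.0]
ft_force: [-0.3, 0.1, 0.3]
opening: 0.0
```

>>> send_rows([
  [0,0,0.8,0,0,0],
  [0,0,0.8,0,0,0],
  [0,0,0.8,0,0,0],
  [0,0,0.6,0,0,0],
  [0,0,0,0,0,0],
])

```text
time: 3.0
position: [0.5753, 0.2094, 0.1529]
ee_rot: [0.0, 0.978, 0.21, -0.003]
ft_force: [-0.1, -0.6, -0.1]
opening: -0.0004
```

>>> send_rows([
  [0.34,-0.28,0,0,0,0],
  [0.34,-0.28,0.3,0,0,0],
  [0,0,0.8,0,0,0],
  [0,0,0.6,0,0,0],
  [0,0,0,0,0,0],
])

```text
time: 3.42
position: [0.5861, 0.231, 0.1117]
ee_rot: [-0.0, 0.978, 0.211, -0.001]
ft_force: [0.0, -0.1, -0.6]
opening: -0.0003
```

```bash
python3 - <<'E'
from h import *
o=[]
for c,(u,v) in(("scene",(453,180)),("top",(196,213))):
    im,d=optics.grab_frame(c); o.append(cv2.resize(im[v-50:v+50,u-50:u+50,::-1],(400,400),interpolation=cv2.INTER_CUBIC))
cv2.imwrite("pics/near.png",np.hstack(o)); s=manip.get_state();print(s["time"],s["position"],s["ft_force"])
E
```

```text
3.5167 [0.58717032 0.23124666 0.11433359] [ 0.3851524  -0.17361329  0.2828108 ]
```

View pics/near.png

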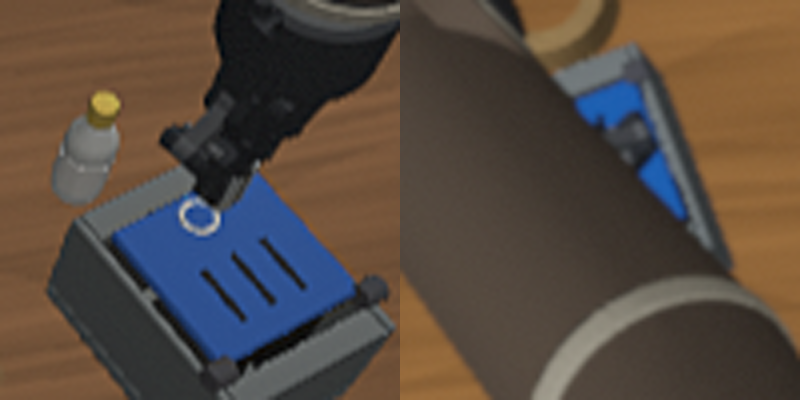

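Left crop: fingertips at about (225,195) above the ring at (200,215). That fits a finger 2 cm above the pad. Top view is blocked by the arm. Next: descend, then press in small steps.

>>> send_rows([
  [0,-0.02,0.3,0,0,0],
  [-0.04,0,0.2,0,0,0],
  [0,0,0.15,0,0,0],
  [0,0,0.1,0,0,0],
  [0,0,0,0,0,0],
])

```text
time: 3.93
position: [0.5854, 0.2299, 0.0946]
ee_rot: [0.0, 0.978, 0.21, -0.0]
ft_force: [-0.6, -0.6, 0.1]
opening: 0.0001
```

>>> send_rows([
  [0,0,0.08,0,0,0],
  [0,0,0.08,0,0,0],
  [0,0,0.08,0,0,0],
  [0,0,0,0,0,0],
  [0,0,0,0,0,0],
])

```text
time: 4.35
position: [0.5859, 0.2302, 0.0893]
ee_rot: [-0.0, 0.978, 0.21, 0.0]
ft_force: [-0.4, -0.2, 3.3]
opening: -0.0
```

>>> send_rows([
  [0,0,0.06,0,0,0],
  [0,0,0.06,0,0,0],
  [0,0,0.06,0,0,0],
  [0,0,0,0,0,0],
  [0,0,0,0,0,0],
])

```text
time: 4.77
position: [0.5861, 0.2303, 0.0848]
ee_rot: [-0.0, 0.978, 0.21, 0.0]
ft_force: [0.5, 0.5, 2.9]
opening: 0.0001
```

>>> send_rows([
  [0,0,0.04,0,0,0],
  [0,0,0,0,0,0],
  [0,0,0,0,0,0],
  [0,0,0,0,0,0],
  [0,0,0,0,0,0],
])

```text
time: 5.18
position: [0.586, 0.2303, 0.0837]
ee_rot: [-0.0, 0.978, 0.21, 0.0]
ft_force: [1.7, 1.0, 3.0]
opening: -0.0
```

The pad is about 6 mm down at 3 N. Now straight up, well past the hatch's arc.

>>> send_rows([
  [0,0,-1,0,0,0],
  [0,0,-1,0,0,0],
  [0,0,-1,0,0,0],
  [0,0,-1,0,0,0],
  [0,0,-1,0,0,0],
])

```text
time: 5.6
position: [0.5846, 0.2297, 0.2088]
ee_rot: [0.0, 0.978, 0.21, -0.001]
ft_force: [0.3, 0.5, -1.4]
opening: -0.0003
```

>>> send_rows([
  [0,0,-1,0,0,0],
  [0,0,-1,0,0,0],
  [0,0,-1,0,0,0],
  [0,0,-0.6,0,0,0],
  [0,0,0,0,0,0],
])

```text
time: 6.02
position: [0.5862, 0.2308, 0.3018]
ee_rot: [-0.0, 0.978, 0.21, 0.002]
ft_force: [0.7, -0.5, 0.3]
opening: 0.0001
```

>>> send_rows([
  [0,0,0,0,0,0],
  [0,0,0,0,0,0],
  [0,0,0,0,0,0],
  [0,0,0,0,0,0],
  [0,0,0,0,0,0],
])

```text
time: 6.43
position: [0.5853, 0.23, 0.2975]
ee_rot: [0.0, 0.978, 0.21, -0.001]
ft_force: [0.4, 0.5, 0.4]
opening: 0.0001
```

>>> send_rows([
  [0,0,0,0,0,0],
  [0,0,0,0,0,0],
  [0,0,0,0,0,0],
  [0,0,0,0,0,0],
  [0,0,0,0,0,0],
])

```text
time: 6.85
position: [0.5857, 0.2302, 0.2986]
ee_rot: [0.0, 0.978, 0.21, 0.0]
ft_force: [-0.3, -0.0, 0.1]
opening: -0.0
```

>>> send_rows([
  [0,0,0,0,0,0],
  [0,0,0,0,0,0],
  [0,0,0,0,0,0],
  [0,0,0,0,0,0],
  [0,0,0,0,0,0],
])

```text
time: 7.27
position: [0.5857, 0.2301, 0.2985]
ee_rot: [-0.0, 0.978, 0.21, 0.0]
ft_force: [-0.1, 0.9, -0.2]
opening: 0.0002
```

>>> send_rows([
  [0,0,0,0,0,0],
  [0,0,0,0,0,0],
  [0,0,0,0,0,0],
  [0,0,0,0,0,0],
  [0,0,0,0,0,0],
])

```text
time: 7.68
position: [0.5857, 0.2302, 0.2985]
ee_rot: [0.0, 0.978, 0.21, 0.0]
ft_force: [-0.0, -0.7, 0.3]
opening: -0.0001
```

>>> send_rows([
  [0,0,0,0,0,0],
  [0,0,0,0,0,0],
  [0,0,0,0,0,0],
  [0,0,0,0,0,0],
  [0,0,0,0,0,0],
])

```text
time: 8.1
position: [0.5857, 0.2302, 0.2985]
ee_rot: [-0.0, 0.978, 0.21, -0.0]
ft_force: [-0.2, -0.2, 0.1]
opening: -0.0001
```

```bash
python3 - <<'E'
from h import *
im,d=optics.grab_frame("scene"); cv2.imwrite("pics/after.png",im[:,:,::-1]); s=manip.get_state();print(s["time"],s["position"],s["ft_force"])
K=optics.get_calibration("scene");v,u=np.mgrid[140:260,400:510]
r=np.stack([u,v,np.ones_like(u)],-1)@np.linalg.inv(np.array(K["mtx"])).T*d[140:260,400:510,None]
T=np.array(K["T"]);P=r@T[:3,:3].T+T[:3,3]
i=im[140:260,400:510].astype(int);m=(i[...,2]-i[...,0]>60)&(d[140:260,400:510]>0)
print(m.sum(),np.percentile(P[m],[1,50,99],axis=0))
E
```

```text
8.15 [0.58565434 0.23014899 0.29852789] [ 0.50997855 -0.21768731  0.48415929]
1020 [[0.6204492  0.19928414 0.09575375]
 [0.64689125 0.24118528 0.14448966]
 [0.67127585 0.29033087 0.17958749]]
```

View pics/after.png

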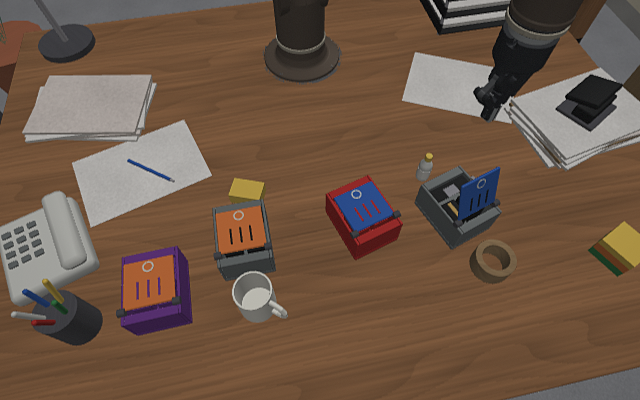

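The blue hatch stands open at (480,192) with its batteries showing and its upper edge at z ≈ 0.18. The orange hatch (242,228) is shut, and the mug, tape, glue and notes are unmoved. I'll wait another 0.8 s to be sure of the one-second hold, then hand in.

>>> send_rows([
  [0,0,0,0,0,0],
  [0,0,0,0,0,0],
  [0,0,0,0,0,0],
  [0,0,0,0,0,0],
  [0,0,0,0,0,0],
])

```text
time: 8.57
position: [0.5857, 0.2301, 0.2986]
ee_rot: [0.0, 0.978, 0.21, 0.0]
ft_force: [-0.5, -0.5, -0.2]
opening: -0.0001
```

>>> send_rows([
  [0,0,0,0,0,0],
  [0,0,0,0,0,0],
  [0,0,0,0,0,0],
  [0,0,0,0,0,0],
  [0,0,0,0,0,0],
])

```text
time: 8.98
position: [0.5856, 0.2302, 0.2985]
ee_rot: [0.0, 0.978, 0.21, -0.0]
ft_force: [-0.4, -0.6, -0.7]
opening: 0.0002
```

```bash
python3 -c "
from workcell import manip
print(manip.close_job())"
```

```text
the job is handed in; nothing more can be done
None
```

The blue hatch on the grey box is open and standing by itself, and the job is handed in at about 9 s on the robot's clock. I pressed the ringed pad once with the shut fingertips, about 6 mm down at about 3 N, then raised the tool straight up to z = 0.30 m.

- **Hatch:** the last picture (8.15 s) shows it open with the batteries visible. The depth reading puts its upper edge at about 0.18 m, which matches fully open. I estimated this from depth; I had no direct joint reading.
- **Other things:** by eye in the same picture, the orange hatch is still shut. The mug, tape roll, glue bottle and note block look unmoved, but I did not measure them afterwards.
- **Contact:** after the retreat the wrist force stayed within about 1 N, so the arm was touching nothing.

No check failed or disagreed. The top camera's view of the pad was blocked by the arm just before the press, so I relied on the scene camera there.

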